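# Refit the chip cup under the bench cyclone

### The job

The yellow chip cup of the small bench cyclone has been emptied and must go back on. Take it by its black handle, offer it up from below into the dark collar with the handle under the white mark until the rim meets the sprung seal, then swing the handle anticlockwise (seen from above) into the red band until the lugs bind, and nip it up about ten degrees further so that it hangs locked by itself. Do not force it, and leave the other things on the bench alone.

Things in the scene. Friction and masses are not known exactly. Their poses are not given: they have to be found in the camera images.
- cup: yellow plastic chip cup, loose, about 0.2 kg, standing upright at the start; 78 mm wide, 66 mm high with the neck; origin on its axis at the underside, z up, handle along its own -x. Above 46 mm it has a neck 64.6 mm wide with three steel lugs 12 mm wide, out to 40 mm radius, 58 to 64 mm above the underside, at 0, 130 and 235 degrees from the handle (anticlockwise from above)
- handle_grip (a point): middle of the cup's flat-sided black handle, 120 mm from the cup's axis and 36 mm above its underside; the black grip is 90 mm long along the cup's x, 18 mm wide, 22 mm high
- cup_rim (a point): centre of the cup's top rim, 66 mm above its underside on the axis. With the lugs on their ramps the rim stands 12.5 mm over the mouth at 30 degrees from the white mark, and 0.16 mm higher per degree: loose until the seal is squeezed, binding from there (up to about 8 N at the handle). Ten degrees on, the ledges carry some 20 N and friction holds the cup. Dead stop at 71 degrees
- cyclone: small grey bench cyclone, fixed, 316 mm high; a column of aluminium profile stands 76 mm behind its axis (at its own +x), a dark base plate 12 mm thick reaches from 55 mm before to 135 mm behind the axis and 65 mm to each side. Nothing else is wider than 48 mm from the axis but an inlet stub to its right (-y), over 240 mm up. Origin on the axis at bench height, z up, front to its own -x
- mouth (a point): centre of the open underside of the dark collar, on the cyclone's axis 115 mm above the bench. Collar 96 mm wide, 34 high; bore 84, with three ledges in to 34 mm radius (1.6 mm play round the cup's neck and lugs). Above them a flat sprung seal faces down, 10.5 to 16.5 mm above the mouth: how worn it is differs and is not measured. Pushed up it gives 1.6 N at once, then 8 N per mm, over 5 mm
- open_mark (a point): white upright mark on the collar's outer face, 12 mm above the mouth, at bearing 120 degrees in the cyclone's frame (anticlockwise from its +x). The lugs pass the ledges only with the handle under it, within 5 degrees; they are clear of the ledges' ends once the rim meets the seal. A red band on the collar runs from 20 to 70 degrees anticlockwise of it
- ipa_bottle: white dropper bottle with red cap, 40 mm wide, 116 mm high; a bystander, origin at the centre of its underside
- part_carton: small brown carton, 50x70x45 mm; a bystander, origin at the centre of its underside
- base_plate: black metal plate, 52x73x9 mm; a bystander, origin at the centre of its underside
- notebook: dark blue hardback notebook, 210x152x18 mm; a bystander, origin at the centre of its underside
- marker_pen: marker pen with black cap, 132 mm long; a bystander, origin at the centre of its underside
- hex_key: long steel hex key, 167 mm; a bystander, origin at the centre of its underside

How it is judged:
By the outcome, as a careful person would: the job done as asked, in the order asked, and still so for the second after the job is handed in, with the robot touching nothing.
It also fails if it takes over 61 s, if anything falls off the work surface, if the arm or the gripper's body presses on something with over 40 N, if the wrist force passes 120 N, or if a joint passes its speed limit or range.

### The arm

A 6-joint arm with a two-finger parallel gripper is mounted at the origin on a cart in front of the work surface, level with it; the furniture and walls round the work are solid. World frame = base frame: x ahead of the robot, y to its left, z up, the work surface at z = 0. Lengths are in m, angles in rad, forces in N, time in s.
With the tool pointing down it reaches from about 0.35 to 0.775 m from the base axis. Payload 5.5 kg.
Tool frame: the origin (TCP) lies midway between the tips of the shut fingers; the grasp point (between the pads) lies arm.grasp_offset behind it (arm.grasp_offset is the distance from the TCP to the grasp point, in m); z points along the fingers, y is the line along which they close (so a half turn about z gives the same grasp; the last joint's range is limited). The gripper opens to 85 mm and grips with 20 to 120 N. Pads are 22 mm wide; open, the fingers measure 114 mm over their backs; the gripper's body (76 mm by 85 mm) begins 54 mm behind the grasp point. The pads swing forward as they close: fully open they stand 13 mm farther back than shut.
Start: joints at [-1.334, 0.313, 0.046, 1.304, 0, 1.431], TCP at [0.212, -0.535, 0.198] pointing down, gripper open.
Joint ranges: [-2.76, 2.76], [-0.86, 1.69], [-1.03, 1.26], [-2.2, 2.34], [-1.47, 1.5], [-3.14, 3.14]. Speed limits (rad/s): [2.57, 2.57, 3.14, 3.14, 3.14, 3.14].

### API

Orientations are given as a unit quaternion [w, x, y, z].
In Python, from station import status, read_camera, get_calibration, arm, look_for gives the robot as it stands.
- The arm moves only by the shell command python3 -m crank 'ROWS' [FORCE]. ROWS is JSON, a list of rows, each a list of 5 numbers: the shift along the world's x, y, z in m, then the turn about the world's z in rad, then the opening, from -1 (shut) to 1 (fully open). In form: [[x, y, z, turn, claw], ...]. A call has exactly 8 rows; each row shifts and turns the commanded pose from where the row before left it; what a row does not reach is not made up. A row lasts 1/8 s, in which the tool goes at most 62.5 mm and 10.7 degrees, less where a joint would pass 70% of its speed; a pose out of reach is approached as far as the arm can. A call is refused whole if a number of a shift passes 0.0625 or a number of a turn 0.188, either way. A call with a gripper value outside its range is refused whole. The fingers move at their own pace and stop on an object; FORCE is the grip in N (left out, the last holds). Time passes only in rows, so rows that do not move let the fingers close, or fill a call up. It gives the time, the measured TCP pose, the force, the opening and the grip force at its end, in the units of the state.
- status.sense(): the state, without advancing time (a new reading comes with each control period).
- read_camera(name): name is "scene" or "top"; returns (picture, depth): 400x640x3 uint8, red, green, blue; 400x640 float32, m along the optical axis (not along the pixel's ray), 0 where there is no reading.
- get_calibration(name): a dict with "fx", "fy", "cx", "cy" (pixels), "k1" (the pictures are not rectified: a ray, as slopes to the right and down, at radius r is drawn at 1 + k1 r^2 times it, then the intrinsics apply), "world_to_cam" (4x4, takes a point from world to camera coordinates). Camera axes: x right, y up, looking along -z (the intrinsics and any distortion apply to the point x, -y, -z); pixel columns grow to the right and rows downward; lengths in m; the calibration is good to about 2 mm. A picture is of the moment at which its call begins. get_calibration takes no time and is no camera call.
- arm.close_job(): hands the job in; it is judged then, once.
Trained networks look in the newest picture that a camera, given by its name, has taken for a name from the list of things; names that differ only in an ending like _2 or _b are one class to them, and where a whole thing is asked for, a point or a joint stands for the part that bears it (a point fixed in the world has none). Each returns a list of dicts, best first, with "conf" (0 to 1); they miss things now and then, are a little off and sometimes report something else, mostly with a low value. They report only what shows in the picture. A call takes as long as a camera call.
- look_for(camera, name): "uv" ([column, row] in pixels, amid what is visible of it).
The state is a dict: "time": time; "qpos": joint angles; "qd": joint speeds; "joint_efforts": joint torques, N m; "position": TCP position; "eef_rot": TCP orientation; "force": force on the tool from outside, world axes, zero at the start; "wrist_torque": the same for the moment, N m; "finger_gap": opening from 0.0 (shut) to 1.0 (fully open); "gripper_force": force on a finger pad.
Only numpy, scipy, OpenCV 4.12 (cv2) and the standard library are available. Lean on these libraries where they do the work, as an engineer would, in place of code of your own. Each camera call takes 0.05 s, during which the arm holds its last target. There are 200 camera calls.

## Working session

There is one attempt and no reset: what is moved stays moved. The work goes in short steps, Python scripts to look and compute and a shell command to move; the robot and the scene stay as the last step left them, time stands still between calls to the robot, and variables do not carry over. Pictures are saved under pics/ and viewed, at most 10 in all, crops included, and the job is handed in when it is done.

```bash
mkdir -p pics; ls; cat > h.py <<'E'
import numpy as np, cv2
from station import status, read_camera, get_calibration, arm, look_for
def cam(name):
    c=get_calibration(name); return c
def ray(c,uv):
    x=(uv[0]-c["cx"])/c["fx"]; y=(uv[1]-c["cy"])/c["fy"]
    u,v=x,y
    for _ in range(20):
        s=1+c["k1"]*(u*u+v*v); u,v=x/s,y/s
    return u,v
def to_world(c,uv,d):
    u,v=ray(c,uv); T=np.linalg.inv(np.array(c["world_to_cam"]))
    return (T@np.array([u*d,-v*d,-d,1]))[:3]
def on_z(c,uv,z):
    T=np.linalg.inv(np.array(c["world_to_cam"])); u,v=ray(c,uv)
    o=T[:3,3]; r=T[:3,:3]@np.array([u,-v,-1]); return o+r*(z-o[2])/r[2]
def proj(c,p):
    q=np.array(c["world_to_cam"])@np.array([*p,1]); u,v=q[0]/-q[2],-q[1]/-q[2]
    s=1+c["k1"]*(u*u+v*v); return c["cx"]+c["fx"]*u*s, c["cy"]+c["fy"]*v*s
def cloud(c,D):
    m=np.argwhere(D>0); out=np.full(D.shape+(3,),np.nan)
    h,w=D.shape; V,U=np.mgrid[:h,:w].astype(float)
    x=(U-c["cx"])/c["fx"]; y=(V-c["cy"])/c["fy"]; u,v=x.copy(),y.copy()
    for _ in range(20):
        s=1+c["k1"]*(u*u+v*v); u,v=x/s,y/s
    T=np.linalg.inv(np.array(c["world_to_cam"]))
    P=np.stack([u*D,-v*D,-D,np.ones_like(D)],-1)@T.T
    P=P[...,:3]; P[D<=0]=np.nan; return P
E
python3 - <<'E'
from h import *
for n in ("scene","top"):
    I,D=read_camera(n); cv2.imwrite(f"pics/{n}0.png",I[...,::-1]); np.savez(f"{n}0.npz",I=I,D=D)
    c=cam(n); T=np.linalg.inv(np.array(c["world_to_cam"])); print(n,T[:3,3].round(3),(-T[:3,2]).round(3),c["fx"])
    P=cloud(c,D)
    for k in ("cup","handle_grip","cyclone","mouth","open_mark","cup_rim","ipa_bottle","part_carton","base_plate","notebook","marker_pen","hex_key"):
        for r in look_for(n,k)[:2]:
            u,v=r["uv"]; i,j=int(round(v)),int(round(u)); print(k,round(r["conf"],2),np.round(r["uv"],1),P[min(i,399),min(j,639)].round(3))
print(status.sense()); print(arm.grasp_offset)
E
```

```text
pics
scene [-0.278  0.39   0.774] [ 0.726 -0.375 -0.576] 454.93661903689224
cyclone 0.55 [269.2 191.4] [0.612 0.09  0.149]
mouth 0.84 [270.8 191.7] [0.602 0.088 0.152]
mouth 0.47 [339.9 184.7] [ 0.7   -0.159  0.044]
open_mark 0.94 [272.1 194.1] [0.598 0.087 0.148]
cup_rim 0.44 [326.6 280.1] [0.395 0.038 0.015]
part_carton 0.69 [337.7 185.5] [ 0.704 -0.155  0.04 ]
part_carton 0.21 [271.1 194.5] [0.6   0.089 0.148]
base_plate 0.65 [307.9 194.8] [ 0.738 -0.073  0.011]
notebook 0.78 [276.2 309.5] [0.363 0.178 0.016]
marker_pen 0.69 [327.3 282.8] [0.384 0.044 0.018]
top [ 0.455 -0.081  0.935] [ 0.132  0.036 -0.991] 375.56840459087437
cup 0.75 [377.6 204.9] [ 0.551 -0.2    0.009]
handle_grip 0.89 [374.4 203.9] [ 0.554 -0.19   0.01 ]
cyclone 0.85 [258.2 173.1] [0.586 0.044 0.286]
mouth 0.83 [258.2 171.1] [0.59  0.044 0.287]
mouth 0.31 [285.4 263.7] [0.414 0.033 0.009]
open_mark 0.88 [256.8 173.3] [0.586 0.045 0.287]
open_mark 0.37 [395.5 288.6] [ 0.347 -0.234  0.   ]
cup_rim 0.97 [377.3 205.5] [ 0.549 -0.198  0.008]
ipa_bottle 0.87 [425.3 139.1] [ 0.696 -0.309  0.073]
part_carton 0.62 [367.
[... 404 characters left out ...]
y([-1.33358538e+00,  3.13214939e-01,  4.60943797e-02,  1.30357355e+00,
        1.32274862e-05,  1.43120220e+00]), 'qd': array([ 1.10234288e-03, -4.16718390e-05,  2.33418092e-03, -1.22312553e-04,
        1.05539551e-03,  1.19802491e-03]), 'joint_efforts': array([-3.77944625e-04, -4.80474865e+01,  2.98806810e+01,  8.08348123e-04,
       -8.71369298e-05,  1.13460068e-06]), 'position': array([ 0.21158316, -0.53471397,  0.19841237]), 'eef_rot': array([5.07236743e-05, 9.82304676e-01, 1.87289938e-01, 9.09933840e-06]), 'force': array([-0.11453323,  0.58447966,  0.15783578]), 'wrist_torque': array([ 0.04295824, -0.01325699,  0.0584909 ]), 'gripper_force': 0.0, 'finger_gap': 1.0022474869681108}
0.0187
```

View pics/top0.png

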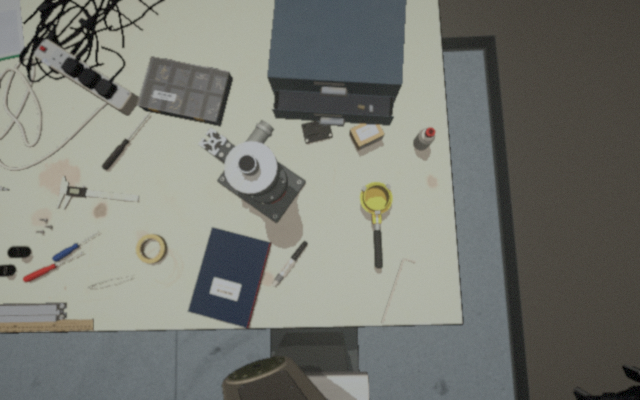

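View pics/scene0.png

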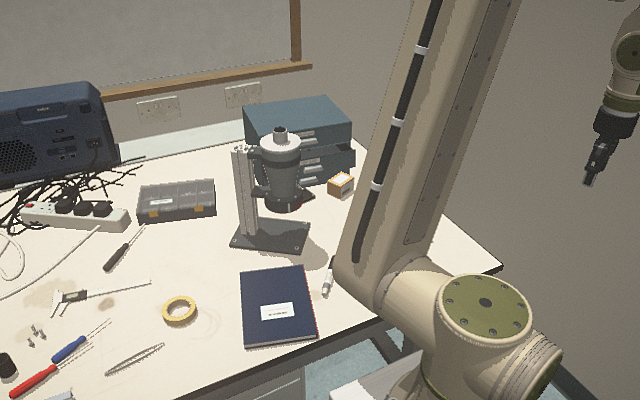

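```bash
python3 - <<'E'
from h import *
a=np.load("scene0.npz")["I"][115:260,200:350,::-1]; b=np.load("top0.npz")["I"][110:280,190:400,::-1]
A=cv2.resize(a,(600,580),interpolation=cv2.INTER_CUBIC); cv2.imwrite("pics/c1.png",A)
cv2.imwrite("pics/c2.png",cv2.resize(b,None,fx=3.5,fy=3.5,interpolation=cv2.INTER_CUBIC))
d=np.load("top0.npz"); c=cam("top"); P=cloud(c,d["D"]); I=d["I"].astype(int)
hsv=cv2.cvtColor(d["I"],cv2.COLOR_RGB2HSV)
# cup yellow
m=(hsv[...,0]>18)&(hsv[...,0]<35)&(hsv[...,1]>150)&(hsv[...,2]>90); m[:, :340]=0;m[:,400:]=0; m[:175]=0;m[250:]=0
q=P[m&(P[...,2]>0.055)]; print("rim pts",len(q),q[:,2].mean(),np.median(q,0)); 
(x,y),r=cv2.minEnclosingCircle(q[:,:2].astype(np.float32)); print("rim circ",x,y,r)
# handle black
h=(hsv[...,2]<70)&(P[...,2]>0.025)&(P[...,2]<0.07); h[:,:360]=0;h[:,395:]=0;h[:215]=0;h[280:]=0
q=P[h]; print("handle",len(q),q.mean(0),q.min(0),q.max(0)); 
print(cv2.minAreaRect(q[:,:2].astype(np.float32)))
# cyclone discs by height
reg=np.zeros(h.shape,bool); reg[100:240,195:310]=1
for z0,z1 in ((.30,.32),(.27,.295),(.24,.27),(.2,.24),(.145,.155),(.1,.14),(.005,.018)):
    s=reg&(P[...,2]>z0)&(P[...,2]<z1)
    if z1<.02: s&=hsv[...,2]<110
    q=P[s]; 
    if len(q)>5: print(z0,z1,len(q),q.mean(0).round(3),cv2.minEnclosingCircle(q[:,:2].astype(np.float32)),cv2.minAreaRect(q[:,:2].astype(np.float32)))
E
```

```text
rim pts 0 nan [nan nan nan]
rim circ 0.0 0.0 0.0
handle 171 [ 0.4443882  -0.18957459  0.04566218] [ 0.40304472 -0.1962682   0.04059905] [ 0.48640211 -0.18280876  0.04989954]
((0.44473469257354736, -0.18946294486522675), (0.08336851000785828, 0.01340846810489893), 0.24464797973632812)
0.3 0.32 338 [0.597 0.057 0.314] ((0.5977931022644043, 0.05806975066661835), 0.017005862668156624) ((0.5974900722503662, 0.057877443730831146), (0.03296106681227684, 0.032697007060050964), 26.10782241821289)
0.27 0.295 2126 [0.606 0.055 0.285] ((0.6203702688217163, 0.05454659461975098), 0.06993261724710464) ((0.6116761565208435, 0.04626516252756119), (0.09412050247192383, 0.13060376048088074), 50.11247634887695)
0.24 0.27 838 [0.633 0.098 0.257] ((0.6229865550994873, 0.0848286896944046), 0.08321087807416916) ((0.6173417568206787, 0.08655200153589249), (0.13506336510181427, 0.147383451461792), 3.4512906074523926)
0.2 0.24 60 [0.648 0.132 0.226] ((0.6201155781745911, 0.0830564871430397), 0.07639950513839722) ((0.6176412105560303, 0.08478134125471115), (0.14937329292297363, 0.03724263608455658), 55.11996078491211)
0.145 0.155 407 [0.577 0.039 0.149] ((0.6131664514541626, 0.08778215199708939), 0.08091838657855988) ((0.5965391397476196, 0.08915655314922333), (0.15547657012939453, 0.0836159735918045), 82.06968688964844)
0.1 0.14 305 [0.707 0.012 0.12 ] ((0.6705121994018555, 0.046882692724466324), 0.12217489629983902) ((0.6694795489311218, 0.03755547106266022), (0.1557174026966095, 0.2320234179496765), 50.44972610473633)
0.005 0.018 1494 [0.587 0.077 0.012] ((0.651490330696106, 0.12332003563642502), 0.19651421904563904) ((0.6571946144104004, 0.11480177193880081), (0.29410696029663086, 0.3607560396194458), 88.39385223388672)<stdin>:9: RuntimeWarning: Mean of empty slice.
  ret = ret.dtype.type(ret / rcount)
  return _methods._mean(a, axis=axis, dtype=dtype,
  ret = um.true_divide(
```

View pics/c1.png

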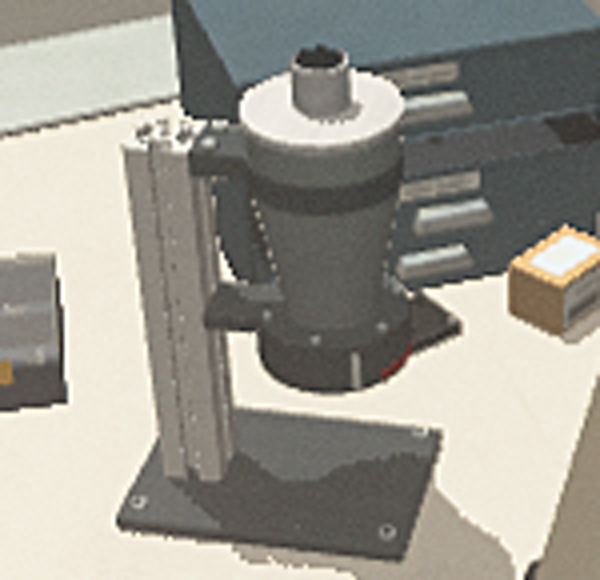

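View pics/c2.png

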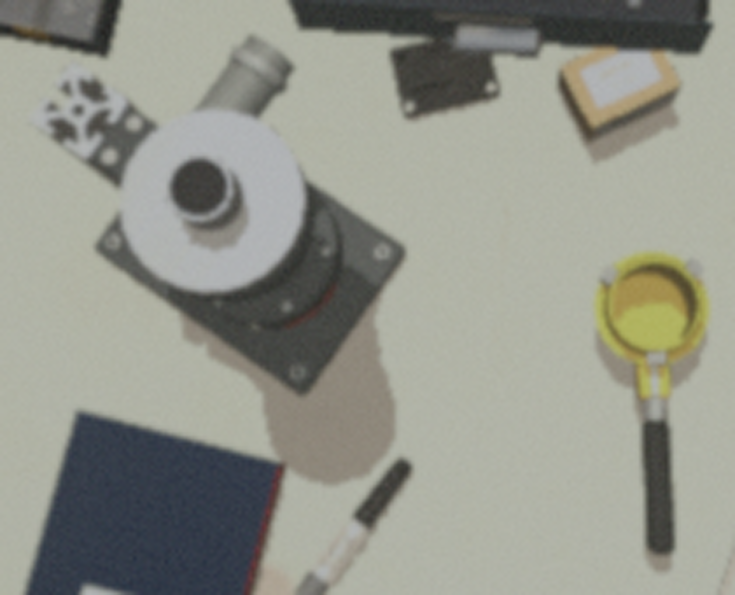

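```bash
cat >> h.py <<'E'
from scipy.optimize import least_squares
def circ(q,r=None):
    q=q[:,:2]; m=q.mean(0)
    if r is None:
        f=lambda p:np.hypot(*(q-p[:2]).T)-p[2]; x0=[*m,.04]
    else:
        f=lambda p:np.hypot(*(q-p[:2]).T)-r; x0=m
    s=least_squares(f,x0,loss="soft_l1",f_scale=.001); return s.x.round(4),np.abs(s.fun).mean().round(4),len(q)
def edge_circ(c,mask,z):
    cs,_=cv2.findContours(mask.astype(np.uint8),cv2.RETR_EXTERNAL,cv2.CHAIN_APPROX_NONE)
    k=max(cs,key=cv2.contourArea)[:,0].astype(float)
    return circ(np.array([on_z(c,p,z) for p in k]))
E
python3 - <<'E'
from h import *
for n in ("top","scene"):
    d=np.load(n+"0.npz"); c=cam(n); P=cloud(c,d["D"]); hsv=cv2.cvtColor(d["I"],cv2.COLOR_RGB2HSV); z=P[...,2]
    near=np.hypot(P[...,0]-.597,P[...,1]-.057)<.08
    q=P[(np.abs(P[...,0]-.5)<.02)&(np.abs(P[...,1]+.05)<.02)]; print(n,"table z",np.median(q[:,2]),q[:,2].std())
    white=near&(z>.27)&(z<.295)&(hsv[...,2]>150)&(hsv[...,1]<50); print("disc z",np.median(z[white]),edge_circ(c,white,np.median(z[white])))
    cone=P[near&(np.hypot(P[...,0]-.597,P[...,1]-.057)<.058)&(z>.118)&(z<.147)]; print("collar",circ(cone,.048),circ(cone))
    for z0 in (.165,.18,.2,.22,.24,.255):
        s=P[near&(np.hypot(P[...,0]-.597,P[...,1]-.057)<.054)&(np.abs(z-z0)<.008)]
        if len(s)>20: print(z0,circ(s))
    pl=(z>.004)&(z<.02)&(hsv[...,2]<95)&(np.hypot(P[...,0]-.62,P[...,1]-.08)<.17)&(P[...,0]>.5)&(hsv[...,1]<90)
    pl=cv2.morphologyEx(pl.astype(np.uint8),cv2.MORPH_OPEN,np.ones((3,3)))
    nn,L,st,ce=cv2.connectedComponentsWithStats(pl); k=1+np.argmax(st[1:,4]); m=L==k
    cs,_=cv2.findContours(m.astype(np.uint8),0,1); k=max(cs,key=cv2.contourArea)[:,0].astype(float)
    w=np.array([on_z(c,p,.012) for p in k])[:,:2]; print("plate",m.sum(),cv2.minAreaRect(w.astype(np.float32)))
c=cam("scene")
for uv in ((288.75,207.5),): 
    for r in (on_z(c,uv,.127),): print("mark",r)
d=np.load("scene0.npz")["I"]; print(d[200:215,284:294].min(2))
E
```

```text
top table z -0.0006565016349446284 0.001567345832745551
disc z 0.2864346234190509 (array([0.5985, 0.058 , 0.0461]), np.float64(0.0005), 145)
collar (array([0.5985, 0.0589]), np.float64(0.0021), 139) (array([0.5979, 0.0583, 0.0472]), np.float64(0.0021), 139)
0.24 (array([0.5982, 0.0585, 0.0466]), np.float64(0.0002), 38)
0.255 (array([0.5986, 0.0591, 0.0466]), np.float64(0.0007), 133)
plate 693 ((0.5916356444358826, 0.07370191067457199), (0.1273348033428192, 0.09817567467689514), 54.12762451171875)
scene table z 0.0006720121614470775 0.0017890987298852332
disc z 0.28762805571687355 (array([0.5951, 0.0603, 0.0457]), np.float64(0.0073), 108)
collar (array([0.5991, 0.0586]), np.float64(0.0012), 396) (array([0.6002, 0.0582, 0.0489]), np.float64(0.0012), 396)
0.165 (array([0.5979, 0.0586, 0.0307]), np.float64(0.0013), 119)
0.18 (array([0.5988, 0.058 , 0.0342]), np.float64(0.0012), 137)
0.2 (array([0.5988, 0.0582, 0.038 ]), np.float64(0.0011), 139)
0.22 (array([0.5988, 0.0585, 0.0421]), np.float64(0.0011), 169)
0.24 (array([0.6   , 0.0583, 0.0464]), np.float64(0.0014), 200)
0.255 (array([0.5997, 0.0586, 0.0468]), np.float64(0.0013), 285)
plate 964 ((0.5818511843681335, 0.08144710958003998), (0.14115850627422333, 0.10046049952507019), 63.78846740722656)
mark [0.55571945 0.06176465 0.127     ]
[[ 75  73  80  79  80  80  82  78  80  71]
 [ 81  78  77  81  75  75  72  71  64  67]
 [ 69  71  66  69  60  65  68  63  70  62]
 [ 69  68  60  72 110  92  60  69  62  68]
 [ 71  65  68  80 139 124  59  65  66  66]
 [ 63  72  69  73 139 132  70  65  67  69]
 [ 69  66  66  72 132 133  70  67  71  69]
 [ 68  67  64  75 134 129  67  68  70  64]
 [ 71  68  67  71 128 126  77  65  68  65]
 [ 71  75  69  69 122 126  73  64  66  68]
 [ 69  65  62  72 111 131  83  60  56  47]
 [ 70  65  61  69 112 127  80  48  61 138]
 [ 58  52  45  46  71 113 122 172 210 214]
 [125 122 174 211 209 211 211 219 227 226]
 [213 209 219 232 228 227 223 222 223 222]]
```

```bash
python3 - <<'E'
from h import *
A=np.array([.5988,.0584])
c=cam("scene")
for uv in ((288.4,203),(288.5,206),(288.5,208),(288.9,210.5),(289.2,212)):
    z=min(np.linspace(.11,.15,801),key=lambda z:abs(np.hypot(*(on_z(c,uv,z)[:2]-A))-.048) )
    p=on_z(c,uv,z)[:2]-A; print("mark",uv,z,np.degrees(np.arctan2(p[1],p[0])))
# column & plate
for n in ("scene","top"):
    d=np.load(n+"0.npz"); c=cam(n); P=cloud(c,d["D"]); hsv=cv2.cvtColor(d["I"],cv2.COLOR_RGB2HSV); z=P[...,2]
    rel=P[...,:2]-A; R=np.hypot(*np.moveaxis(rel,2,0)); th=np.degrees(np.arctan2(rel[...,1],rel[...,0]))
    s=(R>.062)&(R<.1)&(z>.05)&(z<.24)&(th>0)&(th<110)
    if n=="top": s=(R>.055)&(R<.1)&(z>.2)&(z<.29)&(th>20)&(th<90)
    q=rel[s]; print(n,"col",len(q),q.mean(0),cv2.minAreaRect(q.astype(np.float32)),np.median(z[s]))
# plate corner/hole pixels in crop c1 -> scene
c=cam("scene")
for p in ((120,520),(405,555),(440,432),(388,531),(139,501),(420,432)):
    uv=(200+p[0]/4,115+p[1]/4); w=on_z(c,uv,.012)[:2]-A; print("plate",p,w.round(4),np.hypot(*w).round(4),np.degrees(np.arctan2(w[1],w[0])).round(1))
c=cam("top")
for p in ((98,246),(303,394),(405,250),(298,373),(383,251),(113,242)):
    uv=(190+p[0]/3.5,110+p[1]/3.5); w=on_z(c,uv,.012)[:2]-A; print("plateT",p,w.round(4),np.hypot(*w).round(4),np.degrees(np.arctan2(w[1],w[0])).round(1))
# cup
d=np.load("top0.npz"); P=cloud(c,d["D"]); hsv=cv2.cvtColor(d["I"],cv2.COLOR_RGB2HSV); z=P[...,2]
y=(hsv[...,0]>15)&(hsv[...,0]<38)&(hsv[...,1]>110); y[:,:350]=0;y[:,400:]=0;y[:175]=0;y[250:]=0
print("yel",y.sum(),np.histogram(z[y],10))
s=P[y&(z>.04)]; print("all >.04",len(s),s.mean(0)); 
for zz in (.046,.066):
    k=y&(np.abs(z-zz)<.006); print(zz,k.sum(),circ(P[k]) if k.sum()>10 else 0)
h=(hsv[...,2]<90)&(z>.035)&(z<.06); h[:,:360]=0;h[:,395:]=0;h[:225]=0;h[280:]=0
q=P[h]; m=q[:,:2]-q[:,:2].mean(0); u,sv,vt=np.linalg.svd(m); a=m@vt[0]; print("handle ctr",q.mean(0),"dir",vt[0],"ang",np.degrees(np.arctan2(vt[0,1],vt[0,0])),a.min(),a.max())
E
```

```text
mark (288.4, 203) 0.14395 173.39106480313575
mark (288.5, 206) 0.13515 173.26389416100247
mark (288.5, 208) 0.1293 172.97188819682086
mark (288.9, 210.5) 0.12165 173.81106984566708
mark (289.2, 212) 0.11695 174.51557973209054
scene col 814 [0.03944095 0.07215348] ((0.04610495641827583, 0.06515577435493469), (0.04056365042924881, 0.044109903275966644), 58.065547943115234) 0.1477537945659343
top col 407 [0.04394129 0.06194603] ((0.04497522860765457, 0.06250876188278198), (0.045330487191677094, 0.03963678330183029), 51.91015625) 0.2580350377659769
plate (120, 520) [0.0207 0.1439] 0.1454 81.8
plate (405, 555) [-0.0902 -0.0057] 0.0904 -176.4
plate (440, 432) [ 0.0133 -0.0787] 0.0798 -80.4
plate (388, 531) [-0.0647 -0.0054] 0.0649 -175.2
plate (139, 501) [0.0335 0.1272] 0.1316 75.2
plate (420, 432) [ 0.0193 -0.0664] 0.0692 -73.8
plateT (98, 246) [0.0276 0.1399] 0.1426 78.8
plateT (303, 394) [-0.0834 -0.0071] 0.0837 -175.1
plateT (405, 250) [ 0.017  -0.0816] 0.0834 -78.2
plateT (298, 373) [-0.0685 -0.0038] 0.0686 -176.9
plateT (383, 251) [ 0.0168 -0.0659] 0.068 -75.7
plateT (113, 242) [0.0302 0.1289] 0.1324 76.8Traceback (most recent call last):
  File "<stdin>", line 24, in <module>
    bin_edges, uniform_bins = _get_bin_edges(a, bins, range, weights)
                              ~~~~~~~~~~~~~~^^^^^^^^^^^^^^^^^^^^^^^^^
    first_edge, last_edge = _get_outer_edges(a, range)
                            ~~~~~~~~~~~~~~~~^^^^^^^^^^
    raise ValueError(
        f"autodetected range of [{first_edge}, {last_edge}] is not finite")
ValueError: autodetected range of [nan, nan] is not finite
```

```bash
python3 - <<'E'
from h import *
c=cam("top"); d=np.load("top0.npz"); P=cloud(c,np.where(d["D"]>0,d["D"],np.nan)); hsv=cv2.cvtColor(d["I"],cv2.COLOR_RGB2HSV); z=P[...,2]
y=(hsv[...,0]>15)&(hsv[...,0]<38)&(hsv[...,1]>110); y[:,:350]=0;y[:,400:]=0;y[:175]=0;y[250:]=0
zz=z[y]; print("yel",y.sum(),np.isnan(zz).sum(),np.histogram(zz[~np.isnan(zz)],8))
print("yellow median V,H",np.median(hsv[y],0))
for t in (.046,.066):
    k=y&(np.abs(z-t)<.006); print(t,k.sum(),circ(P[k]) if k.sum()>10 else 0)
h=(hsv[...,2]<90)&(z>.035)&(z<.06); h[:,:360]=0;h[:,395:]=0;h[:225]=0;h[280:]=0
q=P[h]; m=q[:,:2]-q[:,:2].mean(0); u,sv,vt=np.linalg.svd(m); a=m@vt[0]; print("handle ctr",q.mean(0),"ang",np.degrees(np.arctan2(vt[0,1],vt[0,0])),a.min(),a.max())
# silhouettes by pixel on plane: dark handle contour at z=.047
cs,_=cv2.findContours(((hsv[...,2]<95)&(np.abs(z-.045)<.02)&h|h).astype(np.uint8),0,1); k=max(cs,key=cv2.contourArea)[:,0].astype(float)
w=np.array([on_z(c,p,.047) for p in k])[:,:2]; print(cv2.minAreaRect(w.astype(np.float32)))
# crop c2 coords: cup body circle, rim circle, lugs, handle end
for nme,p,zz in (("L lug",(608,272),.064),("R lug",(695,268),.064),("front lug",(656,358),.064),("handle end",(660,551),.047),("handle start",(656,420),.047)):
    print(nme,on_z(c,(190+p[0]/3.5,110+p[1]/3.5),zz).round(4))
I=d["I"][178:236,355:400,::-1]; cv2.imwrite("pics/c3.png",cv2.resize(I,None,fx=10,fy=10,interpolation=cv2.INTER_CUBIC)[:600])
E
```

```text
yel 717 3 (array([353,  21,  16,  11,  71,  92,  28, 122]), array([0.00388488, 0.01203051, 0.02017614, 0.02832177, 0.0364674 ,
       0.04461303, 0.05275866, 0.06090429, 0.06904992]))
yellow median V,H [ 28. 123. 163.]
0.046 158 (array([ 0.5615, -0.1906,  0.0341]), np.float64(0.0045), 158)
0.066 128 (array([ 0.5646, -0.1903,  0.0301]), np.float64(0.001), 128)
handle ctr [ 0.44526788 -0.18930594  0.04545183] ang 179.82565640167783 -0.04347906926829996 0.04237265834530643
((0.44582605361938477, -0.18920914828777313), (0.015575893223285675, 0.08561072498559952), 89.88075256347656)
L lug [ 0.5871 -0.1618  0.064 ]
R lug [ 0.5879 -0.2196  0.064 ]
front lug [ 0.5286 -0.1908  0.064 ]
handle end [ 0.4021 -0.1893  0.047 ]
handle start [ 0.4885 -0.1909  0.047 ]
```

View pics/c3.png

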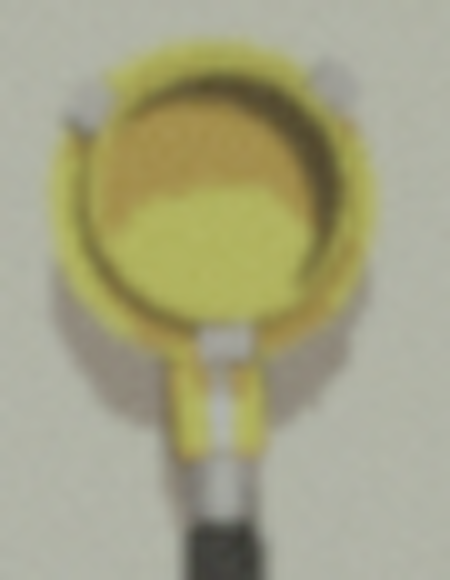

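```bash
R='[0.0146,0.0216,0,0.1725,1]'; python3 -m crank '[[0.0146,0.0216,0,0.1725,1],[0.0146,0.0216,0,0.1725,1],[0.0146,0.0216,0,0.1725,1],[0.0146,0.0216,0,0.1725,1],[0.0146,0.0216,0,0.1725,1],[0.0146,0.0216,0,0.1725,1],[0.0146,0.0216,0,0.1725,1],[0.0146,0.0216,0,0.1725,1]]' 80
python3 -m crank '[[0.0146,0.0216,0,0.1725,1],[0.0146,0.0216,0,0.1725,1],[0.0146,0.0216,0,0.1725,1],[0.0146,0.0216,0,0.1725,1],[0.0146,0.0216,-0.02,0.1725,1],[0.0146,0.0216,-0.02,0.1725,1],[0.0146,0.0216,-0.02,0.1725,1],[0.0146,0.0216,-0.02,0.1725,1]]'
```

```text
time: 2.3
position: [0.3288, -0.3612, 0.1985]
eef_rot: [0.0, 0.636, 0.772, 0.0]
force: [0.1, -0.0, 0.2]
finger_gap: 1.0
gripper_force: 0.0
time: 3.3
position: [0.4457, -0.1884, 0.118]
eef_rot: [0.0, -0.0, 1.0, -0.0]
force: [-0.2, -0.8, 0.1]
finger_gap: 0.998
gripper_force: 0.0
```

```bash
cat >> h.py <<'E'
def st():
    s=status.sense(); w,x,y,z=s["eef_rot"]; print("t",round(s["time"],2),"pos",s["position"].round(4),"yaw",round(np.degrees(2*np.arctan2(y,x)),2),"zdir_tilt",np.round([2*(x*z+w*y),2*(y*z-w*x)],4),"F",s["force"].round(2),"M",s["wrist_torque"].round(3),"gap",round(s["finger_gap"],3),"gf",round(s["gripper_force"],1),"q",s["qpos"].round(2)); return s
E
python3 -m crank '[[0,-0.0008,-0.02,0,1],[0,0,-0.02,0,1],[0,0,-0.02,0,1],[0,0,-0.02,0,1],[0,0,-0.0207,0,1],[0,0,0,0,1],[0,0,0,0,1],[0,0,0,0,1]]'; python3 -c "
from h import *
st()"
```

```text
time: 4.3
position: [0.4459, -0.1904, 0.0187]
eef_rot: [0.001, 0.002, 1.0, -0.0]
force: [-0.2, -0.5, -0.7]
finger_gap: 1.0
gripper_force: 0.0
t 4.3 pos [ 0.4459 -0.1904  0.0187] yaw 179.73 zdir_tilt [ 0.0016 -0.0009] F [-0.22 -0.54 -0.71] M [ 0.073 -0.043  0.022] gap 1.0 gf 0.0 q [-0.57  0.28 -0.48  0.81  0.   -0.56]
```

```bash
python3 -m crank '[[0,0,0,0,-1],[0,0,0,0,-1],[0,0,0,0,-1],[0,0,0,0,-1],[0,0,0,0,-1],[0,0,0,0,-1],[0,0,0,0,-1],[0,0,0,0,-1]]' 80; python3 -c "
from h import *
st()"
```

```text
time: 5.3
position: [0.4452, -0.1899, 0.0177]
eef_rot: [0.0, 0.002, 1.0, 0.0]
force: [-0.5, 0.3, 0.2]
finger_gap: 0.0
gripper_force: 0.0
t 5.3 pos [ 0.4452 -0.1899  0.0177] yaw 179.73 zdir_tilt [0.     0.0001] F [-0.51  0.34  0.24] M [-0.039 -0.083  0.055] gap 0.0 gf 0.0 q [-0.57  0.28 -0.48  0.81  0.   -0.56]
```

```bash
python3 - <<'E'
from h import *
I,D=read_camera("top"); np.savez("top1.npz",I=I,D=D); J,E=read_camera("scene"); np.savez("scene1.npz",I=J,D=E)
a=cv2.resize(I[150:300,300:480,::-1],(720,600)); cv2.imwrite("pics/t1.png",a)
E
```

```text
(no output)
```

View pics/t1.png

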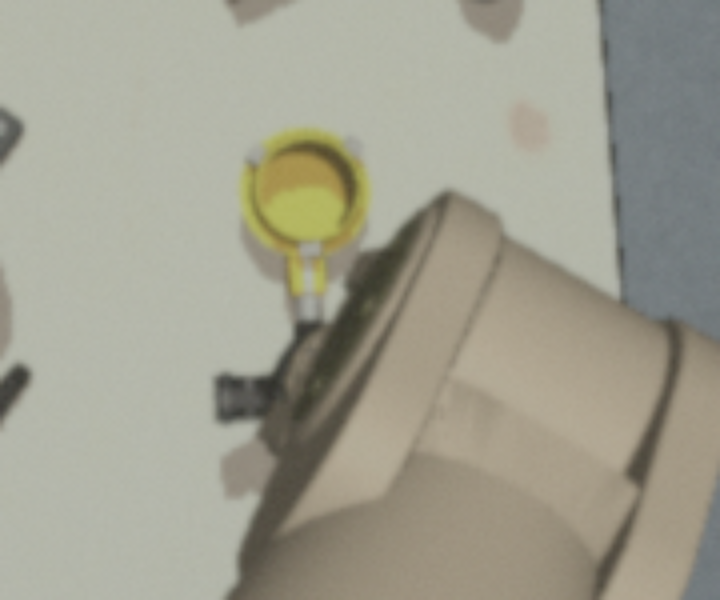

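```bash
python3 - <<'E'
from h import *
c=cam("top"); 
for n in "01":
    d=np.load(f"top{n}.npz"); P=cloud(c,np.where(d["D"]>0,d["D"],np.nan)); hsv=cv2.cvtColor(d["I"],cv2.COLOR_RGB2HSV); z=P[...,2]
    y=(hsv[...,0]>15)&(hsv[...,0]<38)&(hsv[...,1]>110); y[:,:350]=0;y[:,400:]=0;y[:175]=0;y[250:]=0
    k=y&(np.abs(z-.066)<.006); print(circ(P[k]))
c=cam("scene"); print("tcp in scene",proj(c,(.445,-.19,.018)),proj(c,(.565,-.19,.06)))
J=np.load("scene1.npz")["I"]; u=360
cv2.imwrite("pics/s1.png",cv2.resize(J[150:400,300:640,::-1],None,fx=2.3,fy=2.3))
E
```

```text
(array([ 0.5646, -0.1903,  0.0301]), np.float64(0.001), 128)
(array([ 0.5647, -0.1903,  0.0302]), np.float64(0.001), 124)
tcp in scene (np.float64(396.7645976519276), np.float64(238.9278276118721)) (np.float64(373.4705881462054), np.float64(201.7326749182507))
```

View pics/s1.png

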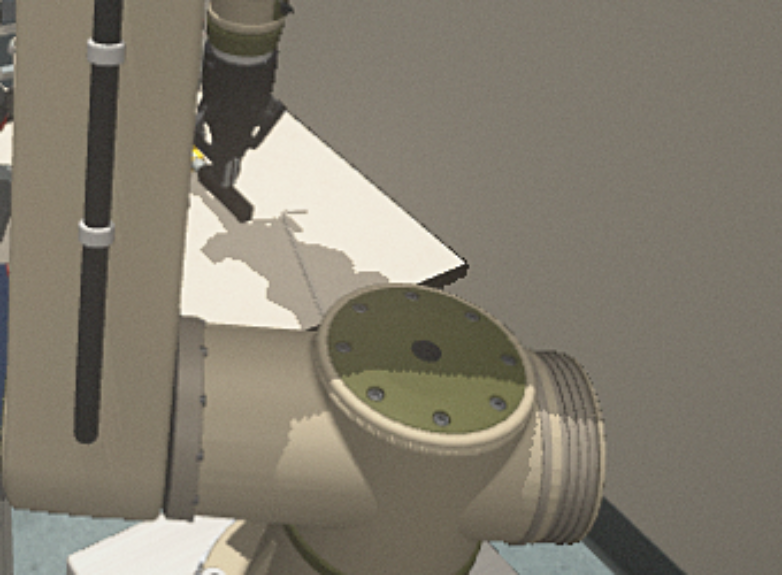

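```bash
python3 -m crank '[[0,0,0.003,0,-1],[0,0,0.003,0,-1],[0,0,0.003,0,-1],[0,0,0.003,0,-1],[0,0,0.003,0,-1],[0,0,0.0,0,-1],[0,0,0,0,-1],[0,0,0,0,-1]]' 80; python3 - <<'E'
from h import *
st()
I,D=read_camera("top"); np.savez("top2.npz",I=I,D=D); st()
c=cam("top"); d=dict(I=I,D=D)
P=cloud(c,np.where(d["D"]>0,d["D"],np.nan)); hsv=cv2.cvtColor(d["I"],cv2.COLOR_RGB2HSV); z=P[...,2]
y=(hsv[...,0]>15)&(hsv[...,0]<38)&(hsv[...,1]>110); y[:,:350]=0;y[:,400:]=0;y[:175]=0;y[250:]=0
print(np.nanpercentile(z[y],[1,50,97,99]))
k=y&(z>.06); print(circ(P[k]),np.nanmedian(z[k]))
E
```

```text
time: 6.4
position: [0.445, -0.1898, 0.0326]
eef_rot: [-0.0, 0.002, 1.0, 0.0]
force: [-0.2, 0.4, -0.1]
finger_gap: 0.001
gripper_force: 0.0
t 6.4 pos [ 0.445  -0.1898  0.0326] yaw 179.72 zdir_tilt [-0.0002  0.0003] F [-0.23  0.37 -0.08] M [ 0.016 -0.045  0.005] gap 0.001 gf 0.0 q [-0.57  0.26 -0.46  0.85  0.   -0.56]
t 6.45 pos [ 0.4451 -0.1898  0.0326] yaw 179.73 zdir_tilt [-0.0002  0.0002] F [ 0.17 -0.53  0.08] M [ 0.014 -0.006 -0.008] gap 0.003 gf 0.0 q [-0.57  0.26 -0.46  0.85  0.   -0.56]
[0.00526245 0.01588306 0.06633781 0.06706062]
(array([ 0.5646, -0.1903,  0.0302]), np.float64(0.001), 125) 0.06445856187924304
```

```bash
python3 - <<'E'
from h import *
d=np.load("scene1.npz"); c=cam("scene"); P=cloud(c,np.where(d["D"]>0,d["D"],np.nan))
x,y,z=np.moveaxis(P,2,0); hsv=cv2.cvtColor(d["I"],cv2.COLOR_RGB2HSV)
s=(x>.35)&(x<.6)&(y<-.08)&(y>-.3)&(z>.008)&(z<.2)
for a in np.arange(.01,.16,.012):
    q=P[s&(z>a)&(z<a+.012)]
    if len(q): print(round(a,3),len(q),"x",np.percentile(q[:,0],[2,50,98]).round(3),"y",np.percentile(q[:,1],[2,50,98]).round(3))
for u in range(380,416,3):
    print(u,[(v,*P[v,u].round(3),int(hsv[v,u,2])) for v in range(215,250,6)])
E
```

```text
0.022 39 x [0.401 0.429 0.504] y [-0.194 -0.183 -0.181]
0.034 166 x [0.401 0.447 0.517] y [-0.2   -0.184 -0.18 ]
0.046 88 x [0.404 0.435 0.484] y [-0.197 -0.189 -0.18 ]
0.058 42 x [0.435 0.439 0.473] y [-0.206 -0.182 -0.175]
0.07 45 x [0.434 0.439 0.452] y [-0.203 -0.182 -0.174]
0.082 28 x [0.435 0.437 0.444] y [-0.197 -0.185 -0.174]
0.094 91 x [0.432 0.436 0.456] y [-0.221 -0.182 -0.158]
0.106 103 x [0.432 0.435 0.459] y [-0.233 -0.181 -0.149]
0.118 123 x [0.428 0.435 0.452] y [-0.238 -0.194 -0.14 ]
0.13 136 x [0.428 0.435 0.444] y [-0.245 -0.192 -0.134]
0.142 147 x [0.426 0.436 0.449] y [-0.246 -0.186 -0.14 ]
0.154 122 x [0.426 0.436 0.452] y [-0.224 -0.17  -0.144]
380 [(215, np.float64(0.082), np.float64(0.131), np.float64(0.446), 137), (221, np.float64(0.08), np.float64(0.132), np.float64(0.439), 128), (227, np.float64(0.078), np.float64(0.132), np.float64(0.431), 132), (233, np.float64(0.075), np.float64(0.133), np.float64(0.424), 127), (239, np.float64(0.072), np.float64(0.135), np.float64(0.417), 121), (245, np.float64(0.071), np.float64(0.135), np.float64(0.408), 121)]
383 [(
[... 3922 characters left out ...]
(227, np.float64(0.487), np.float64(-0.264), np.float64(0.002), 241), (233, np.float64(0.465), np.float64(-0.248), np.float64(0.002), 241), (239, np.float64(0.447), np.float64(-0.236), np.float64(-0.001), 212), (245, np.float64(0.425), np.float64(-0.22), np.float64(0.001), 201)]
413 [(215, np.float64(0.53), np.float64(-0.305), np.float64(0.0), 242), (221, np.float64(0.507), np.float64(-0.288), np.float64(0.0), 240), (227, np.float64(0.483), np.float64(-0.271), np.float64(0.002), 241), (233, np.float64(0.462), np.float64(-0.256), np.float64(0.002), 241), (239, np.float64(0.445), np.float64(-0.244), np.float64(-0.002), 240), (245, np.float64(0.422), np.float64(-0.227), np.float64(0.001), 192)]
```

```bash
python3 - <<'E'
from h import *
I,D=read_camera("scene"); np.savez("scene2.npz",I=I,D=D)
A=np.load("scene1.npz")["I"]
f=lambda X:cv2.resize(X[195:260,375:425,::-1],None,fx=7.8,fy=7.8,interpolation=cv2.INTER_CUBIC)
cv2.imwrite("pics/s2.png",np.hstack([f(A),f(I)]))
c=cam("scene"); P=cloud(c,np.where(D>0,D,np.nan)); x,y,z=np.moveaxis(P,2,0)
s=(x>.425)&(x<.465)&(y<-.14)&(y>-.24)&(z>.008)&(z<.2)
for a in np.arange(.01,.16,.01):
    q=P[s&(z>a)&(z<a+.01)]
    if len(q): print(round(a,3),len(q),"x",np.percentile(q[:,0],[2,50,98]).round(3),"y",np.percentile(q[:,1],[2,50,98]).round(3))
print(proj(c,(.445,-.19,.0326)),proj(c,(.445,-.19,.0513)))
E
```

```text
0.02 8 x [0.426 0.434 0.464] y [-0.185 -0.184 -0.183]
0.03 21 x [0.426 0.444 0.462] y [-0.183 -0.182 -0.18 ]
0.04 84 x [0.427 0.443 0.463] y [-0.199 -0.187 -0.18 ]
0.05 3 x [0.439 0.457 0.463] y [-0.188 -0.186 -0.184]
0.06 8 x [0.436 0.439 0.45 ] y [-0.193 -0.184 -0.182]
0.07 27 x [0.433 0.438 0.448] y [-0.202 -0.185 -0.175]
0.08 36 x [0.434 0.439 0.452] y [-0.2   -0.183 -0.175]
0.09 36 x [0.434 0.439 0.451] y [-0.202 -0.183 -0.174]
0.1 30 x [0.433 0.436 0.442] y [-0.216 -0.186 -0.174]
0.11 76 x [0.432 0.436 0.457] y [-0.221 -0.181 -0.157]
0.12 83 x [0.432 0.435 0.458] y [-0.229 -0.181 -0.15 ]
0.13 102 x [0.428 0.435 0.453] y [-0.235 -0.193 -0.144]
0.14 94 x [0.427 0.435 0.449] y [-0.239 -0.196 -0.144]
0.15 94 x [0.428 0.436 0.444] y [-0.24  -0.185 -0.142]
(np.float64(397.32764945161233), np.float64(234.55975441158)) (np.float64(398.0602527981471), np.float64(228.87178827384434))
```

View pics/s2.png

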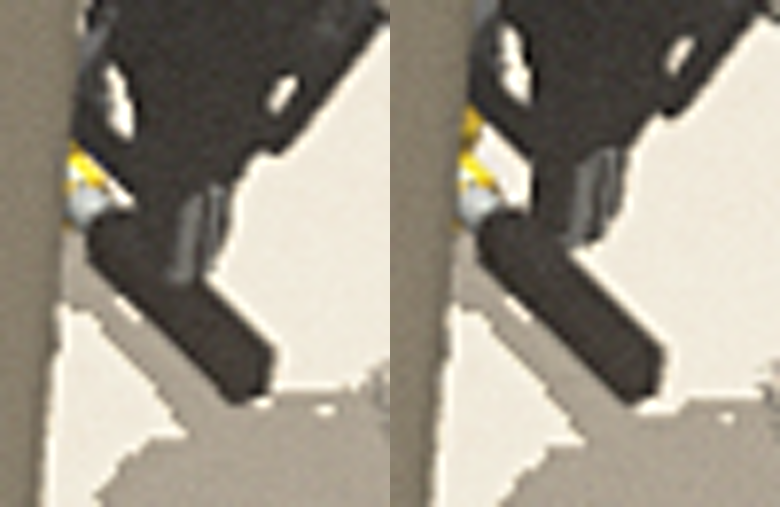

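```bash
python3 -m crank '[[0,0,0,0,1],[0,0,0,0,1],[0,0,0,0,1],[0,0,0,0,1],[0,0,-0.011,0,1],[0,0,-0.011,0,1],[0,0,-0.01,0,1],[0,0,-0.01,0,1]]' 80; python3 - <<'E'
from h import *
st()
I,D=read_camera("scene"); np.savez("scene3.npz",I=I,D=D)
c=cam("scene"); P=cloud(c,np.where(D>0,D,np.nan)); x,y,z=np.moveaxis(P,2,0)
s=(x>.425)&(x<.465)&(y<-.12)&(y>-.26)&(z>.008)&(z<.2)
for a in np.arange(.008,.13,.01):
    q=P[s&(z>a)&(z<a+.01)]
    if len(q): print(round(a,3),len(q),"x",np.percentile(q[:,0],[2,50,98]).round(3),"y",np.percentile(q[:,1],[2,50,98]).round(3))
E
```

```text
time: 7.5
position: [0.4449, -0.1897, -0.0103]
eef_rot: [-0.0, 0.002, 1.0, 0.0]
force: [-0.8, 0.1, 0.7]
finger_gap: 0.996
gripper_force: 0.0
t 7.5 pos [ 0.4449 -0.1897 -0.0103] yaw 179.73 zdir_tilt [-0.0006  0.0005] F [-0.76  0.1   0.66] M [ 0.045 -0.042 -0.038] gap 0.996 gf 0.0 q [-0.57  0.31 -0.51  0.75  0.   -0.56]
0.018 1 x [0.438 0.438 0.438] y [-0.185 -0.185 -0.185]
0.028 30 x [0.426 0.444 0.464] y [-0.233 -0.182 -0.144]
0.038 104 x [0.426 0.441 0.464] y [-0.239 -0.188 -0.139]
0.048 55 x [0.428 0.44  0.461] y [-0.246 -0.194 -0.139]
0.058 40 x [0.434 0.439 0.454] y [-0.244 -0.232 -0.138]
0.068 35 x [0.434 0.44  0.455] y [-0.239 -0.233 -0.138]
0.078 49 x [0.432 0.435 0.456] y [-0.258 -0.232 -0.135]
0.088 92 x [0.429 0.436 0.456] y [-0.257 -0.234 -0.138]
0.098 130 x [0.428 0.436 0.459] y [-0.256 -0.181 -0.146]
0.108 89 x [0.427 0.434 0.459] y [-0.258 -0.199 -0.154]
0.118 125 x [0.426 0.434 0.445] y [-0.256 -0.195 -0.138]
0.128 136 x [0.428 0.436 0.452] y [-0.256 -0.177 -0.138]
```

```bash
python3 -m crank '[[0,0,0,0,-1],[0,0,0,0,-1],[0,0,0,0,-1],[0,0,0,0,-1],[0,0,0,0,-1],[0,0,0,0,-1],[0,0,0,0,-1],[0,0,0,0,-1]]' 80; python3 -c "
from h import *
st()"
```

```text
time: 8.55
position: [0.4454, -0.1901, -0.0091]
eef_rot: [0.0, 0.002, 1.0, -0.0]
force: [0.3, -0.7, 3.1]
finger_gap: 0.192
gripper_force: 80.9
t 8.55 pos [ 0.4454 -0.1901 -0.0091] yaw 179.72 zdir_tilt [ 0.0005 -0.0003] F [ 0.33 -0.73  3.08] M [-0.13  -0.116 -0.059] gap 0.192 gf 80.9 q [-0.57  0.31 -0.51  0.75 -0.   -0.56]
```

```bash
python3 -m crank '[[0,0,0.008,0,-1],[0,0,0.008,0,-1],[0,0,0.008,0,-1],[0,0,0.008,0,-1],[0,0,0,0,-1],[0.002,0.015,0,-0.01,-1],[0.003,0.02,0,-0.01,-1],[0.003,0.02,0,-0.01,-1]]' 110; python3 -c "
from h import *
st()"
python3 -m crank '[[0.004,0.03,0,-0.01,-1],[0.004,0.03,0,-0.01,-1],[0.004,0.03,0,-0.01,-1],[0.004,0.03,0,-0.01,-1],[0.004,0.03,0,-0.01,-1],[0.004,0.03,0,-0.01,-1],[0.002,0.018,0,-0.01,-1],[0.0007,0.009,0,-0.01,-1]]' 110; python3 - <<'E'
from h import *
st()
for n in ("scene","top"):
    I,D=read_camera(n); np.savez(n+"4.npz",I=I,D=D)
st()
E
```

```text
time: 9.55
position: [0.453, -0.1343, 0.0225]
eef_rot: [-0.0, 0.018, 1.0, 0.0]
force: [0.2, -0.4, -1.7]
finger_gap: 0.187
gripper_force: 110.0
t 9.55 pos [ 0.453  -0.1343  0.0225] yaw 177.96 zdir_tilt [-0.0004  0.0004] F [ 0.16 -0.44 -1.68] M [-0.002  0.22   0.005] gap 0.187 gf 110.0 q [-0.46  0.25 -0.5   0.82  0.   -0.42]
time: 10.55
position: [0.4796, 0.073, 0.0225]
eef_rot: [-0.0, 0.057, 0.998, 0.0]
force: [-0.1, -0.5, -1.3]
finger_gap: 0.182
gripper_force: 110.0
t 10.55 pos [0.4796 0.073  0.0225] yaw 173.47 zdir_tilt [-0.0004  0.0002] F [-0.06 -0.51 -1.26] M [-0.002  0.192 -0.008] gap 0.182 gf 110.0 q [-0.01  0.27 -0.47  0.83  0.    0.1 ]
t 10.65 pos [0.4796 0.0726 0.0225] yaw 173.48 zdir_tilt [-0.0004  0.0001] F [ 0.5  -0.41 -1.71] M [ 0.024  0.193 -0.038] gap 0.187 gf 110.0 q [-0.02  0.27 -0.47  0.83  0.    0.1 ]
```

```bash
python3 - <<'E'
from h import *
for n in ("scene","top"):
    d=np.load(n+"4.npz"); c=cam(n); P=cloud(c,np.where(d["D"]>0,d["D"],np.nan)); hsv=cv2.cvtColor(d["I"],cv2.COLOR_RGB2HSV); x,y,z=np.moveaxis(P,2,0)
    m=(hsv[...,0]>15)&(hsv[...,0]<38)&(hsv[...,1]>90)&(np.hypot(x-.6,y-.058)<.07)&(z>.01)
    q=P[m]; print(n,len(q)); 
    if len(q)<30: continue
    print(np.percentile(q[:,2],[1,5,50,95,99]).round(4))
    for a in np.arange(.03,.1,.008):
        s=q[(q[:,2]>a)&(q[:,2]<a+.008)]
        if len(s)>15: print(round(a,3),circ(s),circ(s,.039),circ(s,.0323))
    k=np.hypot(x-.5988,y-.0584); s=P[(k<.058)&(z>.118)&(z<.147)&(hsv[...,2]<120)]
    if len(s)>20: print("collar",circ(s,.048))
I=np.load("scene4.npz")["I"]; cv2.imwrite("pics/s4.png",cv2.resize(I[130:270,200:360,::-1],None,fx=4,fy=4,interpolation=cv2.INTER_CUBIC))
E
```

```text
scene 77
[0.0258 0.0348 0.0813 0.0964 0.0977]
0.07 (array([0.5993, 0.0535, 0.0421]), np.float64(0.0018), 21) (array([0.5983, 0.0568]), np.float64(0.0018), 21) (array([0.5962, 0.0644]), np.float64(0.002), 21)
0.078 (array([0.6019, 0.043 , 0.0499]), np.float64(0.001), 16) (array([0.6021, 0.0543]), np.float64(0.0011), 16) (array([0.6025, 0.0614]), np.float64(0.0013), 16)
collar (array([0.6015, 0.0599]), np.float64(0.0017), 163)
top 64
[0.0401 0.0624 0.0732 0.1227 0.126 ]
0.07 (array([0.5479, 0.0663, 0.009 ]), np.float64(0.002), 51) (array([0.5844, 0.0733]), np.float64(0.0042), 51) (array([0.5777, 0.0718]), np.float64(0.0041), 51)
collar (array([0.5985, 0.0589]), np.float64(0.0024), 138)
```

View pics/s4.png

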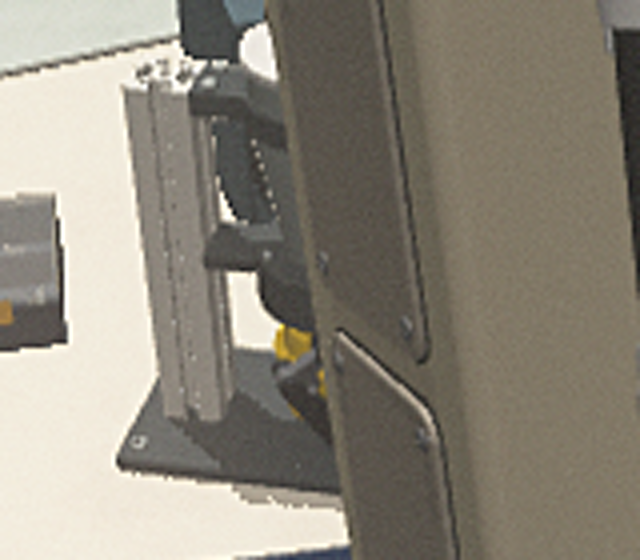

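```bash
python3 -m crank '[[0.0005,-0.0012,0,0,-1],[0,0,0.003,0,-1],[0,0,0.004,0,-1],[0,0,0.004,0,-1],[0,0,0.003,0,-1],[0,0,0.002,0,-1],[0,0,0,0,-1],[0,0,0,0,-1]]'; python3 -c "
from h import *
st()"
python3 -m crank '[[0,0,0.001,0,-1],[0,0,0.001,0,-1],[0,0,0.001,0,-1],[0,0,0.001,0,-1],[0,0,0,0,-1],[0,0,0,0,-1],[0,0,0,0,-1],[0,0,0,0,-1]]'; python3 -c "
from h import *
st()"
```

```text
time: 11.65
position: [0.4803, 0.0709, 0.0386]
eef_rot: [-0.0, 0.057, 0.998, 0.0]
force: [-0.5, 0.1, -2.2]
finger_gap: 0.184
gripper_force: 110.0
t 11.65 pos [0.4803 0.0709 0.0386] yaw 173.43 zdir_tilt [-0.0001  0.0001] F [-0.52  0.11 -2.19] M [ 0.033  0.163 -0.048] gap 0.184 gf 110.0 q [-0.02  0.25 -0.45  0.87  0.    0.1 ]
time: 12.65
position: [0.4803, 0.0709, 0.0427]
eef_rot: [-0.0, 0.057, 0.998, 0.0]
force: [0.0, 0.2, -0.8]
finger_gap: 0.187
gripper_force: 110.0
t 12.65 pos [0.4803 0.0709 0.0427] yaw 173.42 zdir_tilt [-0.0001  0.0001] F [ 0.04  0.16 -0.83] M [ 0.023  0.194 -0.022] gap 0.187 gf 110.0 q [-0.02  0.25 -0.44  0.88  0.    0.1 ]
```

```bash
python3 -m crank '[[0,0.0006,0.001,0,-1],[0,0,0.001,0,-1],[0,0,0.001,0,-1],[0,0,0.001,0,-1],[0,0,0.001,0,-1],[0,0,0,0,-1],[0,0,0,0,-1],[0,0,0,0,-1]]'; python3 -c "
from h import *
st()"
```

```text
time: 13.65
position: [0.4803, 0.0715, 0.0477]
eef_rot: [-0.0, 0.057, 0.998, 0.0]
force: [0.7, -0.0, -2.1]
finger_gap: 0.189
gripper_force: 110.0
t 13.65 pos [0.4803 0.0715 0.0477] yaw 173.42 zdir_tilt [-0.0001  0.0001] F [ 0.67 -0.   -2.13] M [-0.001  0.185  0.036] gap 0.189 gf 110.0 q [-0.02  0.25 -0.44  0.89  0.    0.1 ]
```

```bash
python3 -m crank '[[0,0,0.0005,0,-1],[0,0,0.0005,0,-1],[0,0,0.0005,0,-1],[0,0,0.0005,0,-1],[0,0,0,0,-1],[0,0,0,0,-1],[0,0,0,0,-1],[0,0,0,0,-1]]'; python3 -c "
from h import *
st()"
python3 -m crank '[[0,0,0.0005,0,-1],[0,0,0.0005,0,-1],[0,0,0,0,-1],[0,0,0,0,-1],[0,0,0,0,-1],[0,0,0,0,-1],[0,0,0,0,-1],[0,0,0,0,-1]]'; python3 -c "
from h import *
st()"
```

```text
time: 14.65
position: [0.4804, 0.0715, 0.0497]
eef_rot: [0.0, 0.057, 0.998, 0.0]
force: [0.3, 0.7, -1.7]
finger_gap: 0.185
gripper_force: 110.0
t 14.65 pos [0.4804 0.0715 0.0497] yaw 173.42 zdir_tilt [0.0001 0.0001] F [ 0.34  0.7  -1.67] M [0.02  0.229 0.008] gap 0.185 gf 110.0 q [-0.02  0.24 -0.43  0.89  0.    0.1 ]
time: 15.65
position: [0.4804, 0.0715, 0.0507]
eef_rot: [0.0, 0.057, 0.998, 0.0]
force: [-0.6, -0.2, -1.2]
finger_gap: 0.187
gripper_force: 110.0
t 15.65 pos [0.4804 0.0715 0.0507] yaw 173.42 zdir_tilt [0.     0.0001] F [-0.63 -0.18 -1.19] M [ 0.056  0.178 -0.007] gap 0.187 gf 110.0 q [-0.02  0.24 -0.43  0.9   0.    0.1 ]
```

```bash
python3 -m crank '[[0,0,0.0005,0,-1],[0,0,0.0005,0,-1],[0,0,0,0,-1],[0,0,0,0,-1],[0,0,0,0,-1],[0,0,0,0,-1],[0,0,0,0,-1],[0,0,0,0,-1]]'; python3 -c "
from h import *
st()"
python3 -m crank '[[0,0,0.0005,0,-1],[0,0,0.0003,0,-1],[0,0,0,0,-1],[0,0,0,0,-1],[0,0,0,0,-1],[0,0,0,0,-1],[0,0,0,0,-1],[0,0,0,0,-1]]'; python3 -c "
from h import *
st()"
```

```text
time: 16.65
position: [0.4804, 0.0715, 0.0517]
eef_rot: [0.0, 0.057, 0.998, 0.0]
force: [0.5, -0.3, -2.3]
finger_gap: 0.188
gripper_force: 110.0
t 16.65 pos [0.4804 0.0715 0.0517] yaw 173.42 zdir_tilt [0.     0.0001] F [ 0.52 -0.28 -2.31] M [0.04  0.135 0.015] gap 0.188 gf 110.0 q [-0.02  0.24 -0.43  0.9   0.    0.1 ]
time: 17.65
position: [0.4804, 0.0715, 0.0525]
eef_rot: [0.0, 0.057, 0.998, 0.0]
force: [-0.1, -0.4, -2.8]
finger_gap: 0.187
gripper_force: 110.0
t 17.65 pos [0.4804 0.0715 0.0525] yaw 173.42 zdir_tilt [0.0001 0.0001] F [-0.15 -0.36 -2.8 ] M [ 0.003  0.231 -0.039] gap 0.187 gf 110.0 q [-0.02  0.24 -0.43  0.9   0.    0.1 ]
```

```bash
python3 -m crank '[[0,0,0.0005,0,-1],[0,0,0.0005,0,-1],[0,0,0,0,-1],[0,0,0,0,-1],[0,0,0,0,-1],[0,0,0,0,-1],[0,0,0,0,-1],[0,0,0,0,-1]]'; python3 -c "
from h import *
st()"
```

```text
time: 18.65
position: [0.4804, 0.0715, 0.0535]
eef_rot: [0.0, 0.057, 0.998, 0.0]
force: [-0.8, -0.1, -1.1]
finger_gap: 0.186
gripper_force: 110.0
t 18.65 pos [0.4804 0.0715 0.0535] yaw 173.42 zdir_tilt [0.     0.0001] F [-0.84 -0.14 -1.14] M [ 0.002  0.185 -0.074] gap 0.186 gf 110.0 q [-0.02  0.24 -0.43  0.9   0.    0.1 ]
```

```bash
python3 -m crank '[[0,0,0.0005,0,-1],[0,0,0.0005,0,-1],[0,0,0,0,-1],[0,0,0,0,-1],[0,0,0,0,-1],[0,0,0,0,-1],[0,0,0,0,-1],[0,0,0,0,-1]]'; python3 -c "
from h import *
st()"
```

```text
time: 19.65
position: [0.4804, 0.0715, 0.0545]
eef_rot: [0.0, 0.057, 0.998, 0.0]
force: [0.3, 0.0, -0.6]
finger_gap: 0.186
gripper_force: 110.0
t 19.65 pos [0.4804 0.0715 0.0545] yaw 173.42 zdir_tilt [0.0001 0.0001] F [ 0.27  0.05 -0.65] M [ 0.024  0.169 -0.008] gap 0.186 gf 110.0 q [-0.02  0.24 -0.43  0.91  0.    0.1 ]
```

```bash
python3 -m crank '[[0,0,0.0005,0,-1],[0,0,0.0005,0,-1],[0,0,0,0,-1],[0,0,0,0,-1],[0,0,0,0,-1],[0,0,0,0,-1],[0,0,0,0,-1],[0,0,0,0,-1]]'; python3 -c "
from h import *
st()"
```

```text
time: 20.65
position: [0.4803, 0.0715, 0.0555]
eef_rot: [-0.0, 0.057, 0.998, 0.0]
force: [0.0, 0.7, -2.4]
finger_gap: 0.185
gripper_force: 109.9
t 20.65 pos [0.4803 0.0715 0.0555] yaw 173.43 zdir_tilt [-0.      0.0001] F [ 0.02  0.7  -2.41] M [0.023 0.19  0.032] gap 0.185 gf 109.9 q [-0.02  0.24 -0.43  0.91  0.    0.1 ]
```

```bash
python3 -m crank '[[0,0,0.0005,0,-1],[0,0,0.0005,0,-1],[0,0,0,0,-1],[0,0,0,0,-1],[0,0,0,0,-1],[0,0,0,0,-1],[0,0,0,0,-1],[0,0,0,0,-1]]'; python3 -c "
from h import *
st()"
```

```text
time: 21.65
position: [0.4801, 0.0715, 0.0564]
eef_rot: [-0.0, 0.057, 0.998, 0.0]
force: [0.0, -0.3, -4.8]
finger_gap: 0.185
gripper_force: 109.4
t 21.65 pos [0.4801 0.0715 0.0564] yaw 173.42 zdir_tilt [-0.0004  0.0001] F [ 0.02 -0.31 -4.81] M [0.082 0.46  0.082] gap 0.185 gf 109.4 q [-0.02  0.24 -0.42  0.91  0.    0.1 ]
```

```bash
python3 - <<'E'
import numpy as np
r=.1193
def P(t): b=np.radians(173.42+t); return r*np.array([np.cos(b),np.sin(b)])
for t0,n,s in ((0,8,3),(24,8,2),(40,20,1)):
    for k in range(n): print(t0+k*s,(P(t0+(k+1)*s)-P(t0+k*s)).round(5),np.radians(s).round(4))
E
```

```text
0 [-0.00055 -0.00622] 0.0524
3 [-0.00023 -0.00624] 0.0524
6 [ 0.0001  -0.00625] 0.0524
9 [ 0.00043 -0.00623] 0.0524
12 [ 0.00075 -0.0062 ] 0.0524
15 [ 0.00108 -0.00615] 0.0524
18 [ 0.0014  -0.00609] 0.0524
21 [ 0.00171 -0.00601] 0.0524
24 [ 0.00132 -0.00395] 0.0349
26 [ 0.00145 -0.0039 ] 0.0349
28 [ 0.00159 -0.00385] 0.0349
30 [ 0.00172 -0.00379] 0.0349
32 [ 0.00185 -0.00373] 0.0349
34 [ 0.00198 -0.00366] 0.0349
36 [ 0.00211 -0.00359] 0.0349
38 [ 0.00223 -0.00352] 0.0349
40 [ 0.00116 -0.00173] 0.0175
41 [ 0.00119 -0.00171] 0.0175
42 [ 0.00122 -0.00169] 0.0175
43 [ 0.00125 -0.00166] 0.0175
44 [ 0.00128 -0.00164] 0.0175
45 [ 0.00131 -0.00162] 0.0175
46 [ 0.00134 -0.0016 ] 0.0175
47 [ 0.00136 -0.00157] 0.0175
48 [ 0.00139 -0.00155] 0.0175
49 [ 0.00142 -0.00152] 0.0175
50 [ 0.00144 -0.0015 ] 0.0175
51 [ 0.00147 -0.00147] 0.0175
52 [ 0.0015  -0.00145] 0.0175
53 [ 0.00152 -0.00142] 0.0175
54 [ 0.00155 -0.0014 ] 0.0175
55 [ 0.00157 -0.00137] 0.0175
56 [ 0.00159 -0.00134] 0.0175
57 [ 0.00162 -0.00131] 0.0175
58 [ 0.00164 -0.00128] 0.0175
59 [ 0.00166 -0.00126] 0.0175
```

```bash
python3 -m crank '[[-0.0002,-0.0021,0,0.0175,-1],[-0.0003,-0.0041,0,0.0349,-1],[-0.0002,-0.0062,0,0.0524,-1],[0.0001,-0.0063,0,0.0524,-1],[0.0004,-0.0062,0,0.0524,-1],[0.0008,-0.0062,0,0.0524,-1],[0,0,0,0,-1],[0,0,0,0,-1]]'; python3 -c "
from h import *
st()"
```

```text
time: 22.65
position: [0.4806, 0.0403, 0.0564]
eef_rot: [-0.0, -0.073, 0.997, -0.0]
force: [-0.6, 0.2, -6.7]
finger_gap: 0.186
gripper_force: 109.5
t 22.65 pos [0.4806 0.0403 0.0564] yaw 188.39 zdir_tilt [-0.0006 -0.0002] F [-0.61  0.24 -6.68] M [-0.065  0.658  0.051] gap 0.186 gf 109.5 q [-0.08  0.23 -0.43  0.91 -0.   -0.23]
```

```bash
python3 -m crank '[[0.0011,-0.0062,-0.0002,0.0524,-1],[0.0014,-0.0061,0,0.0524,-1],[0.0017,-0.006,0,0.0524,-1],[0.0013,-0.0040,0,0.0349,-1],[0.0015,-0.0039,0,0.0349,-1],[0.0016,-0.0039,0,0.0349,-1],[0,0,0,0,-1],[0,0,0,0,-1]]'; python3 -c "
from h import *
st()"
```

```text
time: 23.65
position: [0.4895, 0.0104, 0.0563]
eef_rot: [-0.0, -0.203, 0.979, -0.0]
force: [0.0, -0.2, -5.1]
finger_gap: 0.186
gripper_force: 109.4
t 23.65 pos [0.4895 0.0104 0.0563] yaw 203.4 zdir_tilt [-0.0001 -0.0002] F [ 0.02 -0.16 -5.12] M [-0.11   0.531  0.038] gap 0.186 gf 109.4 q [-0.14  0.24 -0.41  0.91 -0.   -0.55]
```

```bash
python3 -m crank '[[0.0017,-0.0038,-0.0001,0.0349,-1],[0.0018,-0.0037,0,0.0349,-1],[0.0020,-0.0037,0,0.0349,-1],[0.0021,-0.0036,0,0.0349,-1],[0.0022,-0.0035,0,0.0349,-1],[0,0,0,0,-1],[0,0,0,0,-1],[0,0,0,0,-1]]'; python3 -c "
from h import *
st()"
```

```text
time: 24.65
position: [0.4993, -0.008, 0.0563]
eef_rot: [-0.0, -0.287, 0.958, -0.0]
force: [0.5, 0.7, -6.3]
finger_gap: 0.184
gripper_force: 109.5
t 24.65 pos [ 0.4993 -0.008   0.0563] yaw 213.41 zdir_tilt [ 0.     -0.0002] F [ 0.46  0.66 -6.32] M [-0.251  0.511  0.08 ] gap 0.184 gf 109.5 q [-0.18  0.26 -0.39  0.92 -0.   -0.76]
```

```bash
cat >> h.py <<'E'
def tan():
    s=st(); w,x,y,z=s["eef_rot"]; b=2*np.arctan2(y,x); F=s["force"]; M=s["wrist_torque"]
    print("theta",round(np.degrees(b)-173.42,2),"Ft",(-F[0]*np.sin(b)+F[1]*np.cos(b)).round(2),"Fr",(F[0]*np.cos(b)+F[1]*np.sin(b)).round(2),"Mpitch",(M[0]*np.sin(b)-M[1]*np.cos(b)).round(3),"Mz",M[2].round(3))
    p=s["position"]; print("cup ctr",(p[:2]-.1193*np.array([np.cos(b),np.sin(b)])).round(4))
E
python3 -m crank '[[0.0012,-0.0017,0,0.0175,-1],[0.0012,-0.0017,0,0.0175,-1],[0.0012,-0.0017,0,0.0175,-1],[0.0013,-0.0017,0,0.0175,-1],[0.0013,-0.0016,0,0.0175,-1],[0,0,0,0,-1],[0,0,0,0,-1],[0,0,0,0,-1]]'; python3 -c "
from h import *
tan()"
```

```text
time: 25.65
position: [0.5055, -0.0167, 0.0562]
eef_rot: [-0.0, -0.329, 0.944, -0.0]
force: [-2.8, -2.5, -5.1]
finger_gap: 0.183
gripper_force: 109.5
t 25.65 pos [ 0.5055 -0.0167  0.0562] yaw 218.44 zdir_tilt [-0.0002 -0.0005] F [-2.78 -2.47 -5.09] M [-0.613  0.685  0.003] gap 0.183 gf 109.5 q [-0.19  0.27 -0.38  0.92 -0.   -0.86]
theta 45.02 Ft 0.21 Fr 3.71 Mpitch 0.917 Mz 0.003
cup ctr [0.5989 0.0575]
```

```bash
python3 -m crank '[[-0.0004,-0.0003,0,0,-1],[0,0,0,0,-1],[0.0013,-0.0016,0,0.0175,-1],[0.0014,-0.0016,0,0.0175,-1],[0,0,0,0,-1],[0,0,0,0,-1],[0,0,0,0,-1],[0,0,0,0,-1]]'; python3 -c "
from h import *
tan()"
```

```text
time: 26.65
position: [0.508, -0.0199, 0.0563]
eef_rot: [0.0, -0.346, 0.938, -0.0]
force: [-1.0, 0.1, -4.0]
finger_gap: 0.185
gripper_force: 109.7
t 26.65 pos [ 0.508  -0.0199  0.0563] yaw 220.46 zdir_tilt [ 0.0002 -0.    ] F [-1.05  0.1  -4.02] M [-0.324  0.433  0.106] gap 0.185 gf 109.7 q [-0.2   0.28 -0.37  0.92  0.   -0.9 ]
theta 47.04 Ft -0.75 Fr 0.73 Mpitch 0.54 Mz 0.106
cup ctr [0.5988 0.0575]
```

```bash
python3 -m crank '[[0.0013,-0.0016,0,0.0175,-1],[0.0014,-0.0016,0,0.0175,-1],[0.0014,-0.0016,0,0.0175,-1],[0,0,0,0,-1],[0,0,0,0,-1],[0,0,0,0,-1],[0,0,0,0,-1],[0,0,0,0,-1]]'; python3 -c "
from h import *
tan()"
```

```text
time: 27.65
position: [0.512, -0.0246, 0.0563]
eef_rot: [0.0, -0.37, 0.929, 0.0]
force: [-4.0, 2.7, 2.0]
finger_gap: 0.185
gripper_force: 110.4
t 27.65 pos [ 0.512  -0.0246  0.0563] yaw 223.48 zdir_tilt [0.0001 0.0004] F [-3.96  2.66  1.96] M [0.475 0.766 0.207] gap 0.185 gf 110.4 q [-0.2   0.28 -0.36  0.93  0.   -0.96]
theta 50.06 Ft -4.65 Fr 1.04 Mpitch 0.229 Mz 0.207
cup ctr [0.5986 0.0575]
```

```bash
python3 -m crank '[[0,0,0.0003,0,-1],[0.0014,-0.0015,0.0002,0.0175,-1],[0.0014,-0.0015,0.0002,0.0175,-1],[0.0015,-0.0015,0.0002,0.0175,-1],[0,0,0,0,-1],[0,0,0,0,-1],[0,0,0,0,-1],[0,0,0,0,-1]]'; python3 -c "
from h import *
tan()"
```

```text
time: 28.65
position: [0.5161, -0.0292, 0.0569]
eef_rot: [-0.0, -0.395, 0.919, 0.0]
force: [-3.5, 3.7, 1.0]
finger_gap: 0.184
gripper_force: 110.3
t 28.65 pos [ 0.5161 -0.0292  0.0569] yaw 226.5 zdir_tilt [-0.0006  0.0003] F [-3.48  3.66  1.01] M [0.504 0.717 0.203] gap 0.184 gf 110.3 q [-0.21  0.29 -0.35  0.93  0.   -1.02]
theta 53.08 Ft -5.04 Fr -0.26 Mpitch 0.127 Mz 0.203
cup ctr [0.5982 0.0574]
```

```bash
python3 -m crank '[[0.0015,-0.0014,0.0002,0.0175,-1],[0.0015,-0.0014,0.0002,0.0175,-1],[0.0016,-0.0014,0.0002,0.0175,-1],[0,0,0,0,-1],[0,0,0,0,-1],[0,0,0,0,-1],[0,0,0,0,-1],[0,0,0,0,-1]]'; python3 -c "
from h import *
tan()"
```

```text
time: 29.65
position: [0.5204, -0.0333, 0.0574]
eef_rot: [-0.0, -0.419, 0.908, 0.0]
force: [-3.9, 3.0, 0.3]
finger_gap: 0.182
gripper_force: 110.3
t 29.65 pos [ 0.5204 -0.0333  0.0574] yaw 229.5 zdir_tilt [-0.0011  0.0004] F [-3.89  2.97  0.25] M [0.492 0.811 0.039] gap 0.182 gf 110.3 q [-0.22  0.3  -0.33  0.94  0.   -1.08]
theta 56.08 Ft -4.88 Fr 0.27 Mpitch 0.152 Mz 0.039
cup ctr [0.5979 0.0574]
```

```bash
python3 -m crank '[[0.0016,-0.0014,0.0002,0.0175,-1],[0.0016,-0.0014,0.0002,0.0175,-1],[0.0016,-0.0013,0.0002,0.0175,-1],[0,0,0,0,-1],[0,0,0,0,-1],[0,0,0,0,-1],[0,0,0,0,-1],[0,0,0,0,-1]]'; python3 -c "
from h import *
tan()"
```

```text
time: 30.65
position: [0.525, -0.0373, 0.0579]
eef_rot: [-0.0, -0.442, 0.897, 0.001]
force: [-4.1, 4.4, 0.6]
finger_gap: 0.181
gripper_force: 110.2
t 30.65 pos [ 0.525  -0.0373  0.0579] yaw 232.5 zdir_tilt [-0.0014  0.0007] F [-4.05  4.39  0.56] M [ 0.648  0.789 -0.006] gap 0.181 gf 110.2 q [-0.22  0.31 -0.32  0.94  0.   -1.14]
theta 59.08 Ft -5.89 Fr -1.02 Mpitch -0.034 Mz -0.006
cup ctr [0.5977 0.0574]
```

```bash
python3 -m crank '[[0,0,0,0,0.3],[0,0,0,0,0.3],[0,0,0,0,0.6],[0,0,0,0,0.6],[0,0,0,0,0.6],[0,0,0,0,0.6],[0,0,0,0,0.6],[0,0,0,0,0.6]]' 20; python3 -c "
from h import *
st()"
```

```text
time: 31.65
position: [0.5257, -0.0375, 0.0583]
eef_rot: [-0.0, -0.442, 0.897, 0.0]
force: [0.1, 0.2, -0.5]
finger_gap: 0.803
gripper_force: 0.0
t 31.65 pos [ 0.5257 -0.0375  0.0583] yaw 232.49 zdir_tilt [-0.0001  0.0001] F [ 0.1   0.18 -0.47] M [ 0.028 -0.051  0.012] gap 0.803 gf 0.0 q [-0.22  0.31 -0.32  0.94  0.   -1.14]
```

```bash
python3 -m crank '[[0,0,0.01,0,0.6],[0,0,0.015,0,0.6],[-0.005,-0.005,0.02,0,0.6],[-0.015,-0.02,0.02,0,0.6],[-0.02,-0.025,0.02,0,0.6],[-0.02,-0.03,0.02,0,0.6],[-0.02,-0.03,0.01,0,0.6],[0,0,0,0,0.6]]' 20; python3 -c "
from h import *
st()"
```

```text
time: 32.65
position: [0.4457, -0.1495, 0.1756]
eef_rot: [0.001, -0.441, 0.898, -0.002]
force: [0.6, 0.2, 0.4]
finger_gap: 0.799
gripper_force: 0.0
t 32.65 pos [ 0.4457 -0.1495  0.1756] yaw 232.29 zdir_tilt [ 0.003  -0.0019] F [0.63 0.19 0.45] M [ 0.045  0.04  -0.027] gap 0.799 gf 0.0 q [-0.49  0.12 -0.26  1.19 -0.   -1.41]
```

```bash
python3 -m crank '[[-0.02,-0.05,0.01,0,0.6],[-0.02,-0.05,0.01,0,0.6],[-0.02,-0.05,0.01,0,0.6],[-0.02,-0.05,0,0,0.6],[-0.02,-0.05,0,0,0.6],[0,0,0,0,0.6],[0,0,0,0,0.6],[0,0,0,0,0.6]]' 20; python3 - <<'E'
from h import *
st(); A=np.array([.5988,.0584])
for n in ("top","scene"):
    I,D=read_camera(n); np.savez(n+"9.npz",I=I,D=D)
    c=cam(n); P=cloud(c,np.where(D>0,D,np.nan)); hsv=cv2.cvtColor(I,cv2.COLOR_RGB2HSV); x,y,z=np.moveaxis(P,2,0)
    R=np.hypot(x-A[0],y-A[1]); th=np.degrees(np.arctan2(y-A[1],x-A[0]))%360
    h=(hsv[...,2]<100)&(z>.07)&(z<.13)&(R>.075)&(R<.18)&(th>150)&(th<280)
    q=P[h]; print(n,len(q)); 
    if len(q)>20: print("handle",q.mean(0).round(4),"bearing",np.median(th[h]).round(2),"theta",(np.median(th[h])-173.4).round(2),"z pct",np.percentile(q[:,2],[5,50,95]).round(4))
    m=(hsv[...,0]>15)&(hsv[...,0]<38)&(hsv[...,1]>90)&(R<.06)&(z>.03); q=P[m]
    if len(q)>30: print("yellow z",np.percentile(q[:,2],[1,50,99]).round(4),circ(q[(q[:,2]>.07)&(q[:,2]<.108)],.039))
I=np.load("top9.npz")["I"][110:260,190:350,::-1]; J=np.load("scene9.npz")["I"][115:265,200:360,::-1]
cv2.imwrite("pics/f.png",cv2.resize(np.hstack([I,J]),None,fx=2.5,fy=2.5,interpolation=cv2.INTER_CUBIC))
E
```

```text
time: 33.65
position: [0.3464, -0.3961, 0.2035]
eef_rot: [0.0, -0.443, 0.896, 0.0]
force: [-0.3, -0.2, -0.5]
finger_gap: 0.801
gripper_force: 0.0
t 33.65 pos [ 0.3464 -0.3961  0.2035] yaw 232.6 zdir_tilt [0.     0.0005] F [-0.3  -0.19 -0.46] M [ 0.025  0.013 -0.035] gap 0.801 gf 0.0 q [-1.01  0.22 -0.07  1.28  0.   -1.92]
top 278
handle [ 0.5249 -0.0366  0.1122] bearing 232.07 theta 58.67 z pct [0.1097 0.1122 0.1144]
yellow z [0.1051 0.1093 0.1239] (array([0.5879, 0.0515]), np.float64(0.0034), 7)
scene 76
handle [ 0.5401 -0.0069  0.1073] bearing 227.61 theta 54.21 z pct [0.0969 0.1093 0.1146]
yellow z [0.0673 0.0924 0.1137] (array([0.6013, 0.0545]), np.float64(0.003), 316)
```

View pics/f.png

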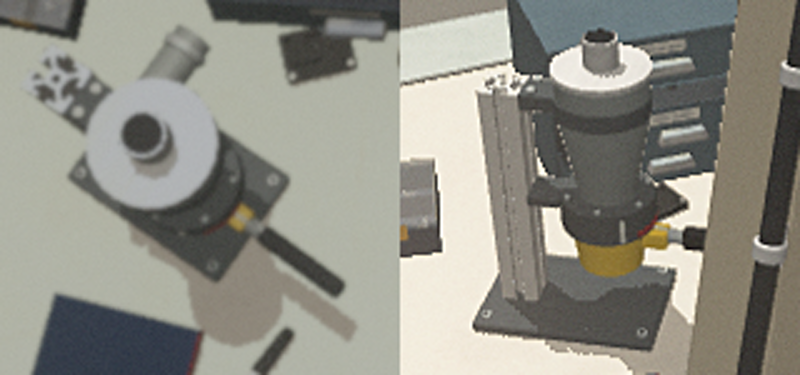

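The cup hangs locked in the collar. The top picture puts the handle at bearing about 232°, which is roughly 59° from the white mark and inside the red band. The cup is level and the bystanders have not moved.

```bash
python3 -c "
from station import arm
print(arm.close_job())"
```

```text
the job is handed in; nothing more can be done
None
```

The chip cup is back on and hanging locked by itself: the lugs began to bind about 48–50° from the white mark and I nipped the handle up to about 59°, inside the red band; the job was handed in at about 34 s, with no bystander touched.

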